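# Load a tray of adapters into the UV cleaning hood

## Robot

A 7-joint arm with a two-finger parallel gripper is mounted at the origin on a cart in front of the work surface, level with it; the furniture and walls round the work are solid. World frame = base frame: x ahead of the robot, y to its left, z up, the work surface at z = 0. Lengths are in m, angles in rad, forces in N, time in s.
With the tool pointing down it reaches from about 0.425 to 0.825 m from the base axis. Payload 3.6 kg.
Tool frame: the origin (TCP) lies at the very end of the fingers, on their centre line; the grasp point (between the pads) lies 19 mm behind it; z points along the fingers, y is the line along which they close (so a half turn about z gives the same grasp; the last joint's range is limited). The gripper opens to 85 mm and grips with 20 to 120 N. Pads are 22 mm wide; open, the fingers measure 114 mm over their backs; the gripper's body (76 mm by 85 mm) begins 54 mm behind the grasp point. The pads swing forward as they close: fully open they stand 13 mm farther back than shut.
Start: joints at [-1.278, 0.615, -0.013, 1.423, 0.008, 1.103, -0.04], TCP at [0.204, 0.617, 0.231] pointing down, gripper open.
Joint ranges: [-3.12, 3.12], [-0.3, 2.06], [-1.34, 1.32], [0.26, 2.42], [-1.36, 4.5], [0.01, 1.98], [-2.84, 2.84]. Speed limits (rad/s): [2.79, 2.79, 3.14, 3.14, 3.14, 3.14, 3.14].

## Interface

Orientations are given as a unit quaternion [w, x, y, z].
In Python, from rig import manip gives the robot as it stands. The module is installed in compiled form; this text tells all that it offers.
- The arm moves only by the shell command python3 -m pendant 'ROWS' [OPENING] [FORCE]. ROWS is text: rows parted by semicolons, each of 6 numbers parted by spaces: the shift along the world's x, y, z in mm, then the turn, a rotation vector about the world's x, y, z in rad. In form: x y z wx wy wz; .... A call has 1 to 20 rows; each row is the pose to reach, as a shift and turn from the pose commanded when the call began; what a row does not reach only later rows make up. A row lasts 1/10 s, in which the tool goes at most 50 mm and 8.59 degrees, less where a joint would pass 70% of its speed; a pose out of reach is approached as far as the arm can. A call with a gripper value outside its range is refused whole. OPENING is the closure, from 0 (fully open) to 1 (shut), set as the call begins (- or left out, the last holds). The fingers move at their own pace and stop on an object; FORCE is the grip in N (left out, the last holds). Time passes only in rows, so rows that repeat a pose let the fingers close. It gives the time, the measured TCP pose, the force, the opening and the grip force at its end, in the units of the state.
- manip.state(): the state, without advancing time (a new reading comes with each control period).
- manip.camera(name): name is "scene" or "side" or "wrist"; returns a dict with "color" (420x560x3 uint8, blue, green, red), "fx", "fy", "cx", "cy" (pixels), "R" (3x3) and "t" (3): a world point X has camera coordinates R X + t. Camera axes: x right, y down, z forward; pixel columns grow to the right and rows downward; lengths in m; the calibration is good to about 2 mm. The wrist camera is an equidistant fisheye: a pixel r from the principal point sees the ray r / f radians off the axis. A picture is of the moment at which its call begins. There is no depth.
- manip.close_job(): hands the job in; it is judged then, once.
The state is a dict: "time_s": time; "joint_pos": joint angles; "joint_velocities": joint speeds; "joint_torque": joint torques, N m; "tool_pos": TCP position; "eef_rot": TCP orientation; "wrist_force": force on the tool from outside, world axes, zero at the start; "moment": the same for the moment, N m; "grip_width": finger opening in m; "gripper_force": force on a finger pad.
Only numpy, scipy, OpenCV 4.12 (cv2) and the standard library are available. Lean on these libraries where they do the work, as an engineer would, in place of code of your own. Each camera call takes 0.05 s, during which the arm holds its last target. There are 200 camera calls.

## Task

Clean the loose steel adapters: put every one of them flat on the floor of the blue tray, side by side, then carry the tray level by its handle to the apron of the amber-covered UV hood and slide it in under the cover with the handle running along the dog-leg slot, straight in and then to the left, until the tray is fully home against the end wall. Then stand the black finned beam block upright and square on the yellow-outlined mark before the mouth, and after that press the green start button fully down.

Things in the scene. Friction and masses are not known exactly. Their poses are not given: they have to be found in the camera images.
- hood: Fixed low UV hood. Frame: x from the mouth into the hood, y left, z up; origin on the table, midway between corner and home. Base plate x -150..52, y -118..114 mm, 6 mm thick; x<-52 is the bare apron. Walls 4 mm: inner faces back x=48, right y=-114, left end y=110 (the stop); front wall x -52..-48 only at y 44..110, so the mouth is open from y=-114 to 44 mm.
- cover (a point): Middle of the slot's open end, on the top edge of the transparent amber cover over the mouth (hood x=-52, y=-35 mm). The cover spans hood x -52..52 mm, underside 38 mm, top 42 mm above the table. Its slot is 24 mm wide: it runs from here straight in (hood +x) to x=12 mm, then turns left along x -12..12 mm to y=50 mm.
- landing (a point): Point on the apron's top (6 mm up), hood x=-100, y=-35 mm: where the tray's origin may be set down before sliding in; the tray's axes must then be parallel to the hood's (either way round). A fixed grey bench supply, 88 mm high, x 405..690, y -170..40 mm in the room, stands between the start of the tray and the hood: lift over it.
- corner (a point): Point on the hood's floor (6 mm up), hood x=0, y=-35 mm: the tray's origin is here at the bend of the slot.
- home (a point): Point on the hood's floor (6 mm up), hood x=0, y=35 mm: the tray's origin is here when its wall meets the end wall.
- tray: Loose blue open tray, 84 mm (its x) by 150 mm (its y), 22 mm high, floor and walls 4 mm thick, 0.24 to 0.39 kg; origin at the centre of its underside, z up. A square handle stem, sides along the tray's x and y, stands at the centre: 14 mm aluminium to 46 mm, then 16 mm black rubber to its top at 80 mm above the underside. Adapters fit e.g. at x=+-18, y=+-42 mm. It works either way round.
- handle (a point): Centre of the top of the tray's handle stem, 80 mm above the tray's underside.
- adapter_1: Knurled light steel tube adapter, round, 26 mm diameter, 15 mm high, 40 g, standing on its flat base on the table; origin at the centre of its underside, z up. May be absent.
- adapter_2: Knurled light steel tube adapter, round, 26 mm diameter, 15 mm high, 40 g, standing on its flat base on the table; origin at the centre of its underside, z up. May be absent.
- adapter_3: Knurled light steel tube adapter, round, 26 mm diameter, 15 mm high, 40 g, standing on its flat base on the table; origin at the centre of its underside, z up. May be absent.
- adapter_4: Knurled light steel tube adapter, round, 26 mm diameter, 15 mm high, 40 g, standing on its flat base on the table; origin at the centre of its underside, z up. May be absent.
- block: Loose black finned beam block, 0.3 kg, 76 mm high: a 50x50 mm foot 6 mm thick with an upright plate on it that spans x -3..15 mm and y -21..21 mm from the origin; origin at the centre of the foot's underside, z up. Grasp the plate across its x.
- spot (a point): Centre of the yellow outline (61 mm square, sides along the hood's axes) on top of the hood's apron, 6 mm above the table, at hood x=-85, y=-77 mm: where the block's foot goes, its x axis along the hood's x either way round. Free only once the tray has left the apron.
- start (a joint): Travel of the green push button on the left part of the apron: 0 up, about 0.006 m fully down, a spring of about 5 N; it returns when let go.
- start_top (a point): Centre of the top face of the green start button (28 mm diameter); press it downwards.

How it is judged:
On the way, in this order (a step that is already met when the one before it is completed fails the run):
1. every adapter stands in the tray (x of adapter_1 in the frame of tray between -0.03 and 0.03 m and y of adapter_1 in the frame of tray between -0.065 and 0.065 m and z of adapter_1 in the frame of tray between 0 and 0.012 m and x of adapter_2 in the frame of tray between -0.03 and 0.03 m and y of adapter_2 in the frame of tray between -0.065 and 0.065 m and z of adapter_2 in the frame of tray between 0 and 0.012 m and x of adapter_3 in the frame of tray between -0.03 and 0.03 m and y of adapter_3 in the frame of tray between -0.065 and 0.065 m and z of adapter_3 in the frame of tray between 0 and 0.012 m and x of adapter_4 in the frame of tray between -0.03 and 0.03 m and y of adapter_4 in the frame of tray between -0.065 and 0.065 m and z of adapter_4 in the frame of tray between 0 and 0.012 m), for 0.2 s.
2. the tray, with every adapter in it, is under the cover and home against the end wall (all of step 1 and x of tray in the frame of hood between -0.012 and 0.012 m and y of tray in the frame of hood above 0.031 m and z of tray in the frame of hood below 0.012 m and angle between tray's own z axis and vertical below 0.06 rad), for 0.2 s.
3. the beam block stands on its mark (horizontal distance between block and spot below 0.02 m and angle between block's own z axis and vertical below 0.06 rad and height (world z) of block below 0.015 m and angle between the x axis of block and the x axis of hood, either way round below 0.35 rad), for 0.2 s.
4. the start button is pressed fully down (value of joint start above 0.0045 m), for 0.05 s.
At the end, for the whole second after the job is handed in: Every adapter stands flat on the tray's floor; the tray is level under the cover, within 4 mm of the end wall; the beam block stands upright within 20 mm of the mark's centre and within 0.35 rad of square; the button has been pressed and let go; all at rest (all of step 2 and all of step 3 and linear speed of each of adapter_1, adapter_2, adapter_3, adapter_4, tray, block below 0.02 m/s and value of joint start below 0.002 m); the robot touches nothing.
It fails at once if the tray tips beyond 0.6 rad (angle between tray's own z axis and vertical above 0.6 rad).
Of adapter_1, adapter_2, adapter_3, adapter_4 only 2 to 4 are there at a start; the rules pass over those that are not, and their reading is None.
At some moment in a run one of adapter_1, adapter_2, adapter_3, adapter_4, block may be knocked a few centimetres aside while the robot is not near it.
Once in a run the grip may slacken for a moment while it holds something.
It also fails if it takes over 210 s, if anything falls off the work surface, if the arm or the gripper's body presses on something with over 40 N, if the wrist force passes 120 N, or if a joint passes its speed limit or range.

## Working session

There is one attempt and no reset: what is moved stays moved. The work goes in short steps, Python scripts to look and compute and a shell command to move; the robot and the scene stay as the last step left them, time stands still between calls to the robot, and variables do not carry over. Pictures are saved under pics/ and viewed, at most 14 in all, crops included, and the job is handed in when it is done.

```bash
mkdir -p pics; cat > h.py <<'E'
import numpy as np, cv2, json
from rig import manip
def snap(name,tag):
    c=manip.camera(name); cv2.imwrite(f'pics/{tag}.png',c['color'])
    np.savez(f'pics/{tag}.npz',**{k:np.asarray(v) for k,v in c.items()}); return c
def load(tag): return dict(np.load(f'pics/{tag}.npz'))
def w(c,u,v,z,fish=False):
    x=(u-c['cx'])/c['fx'];y=(v-c['cy'])/c['fy']
    if fish:
        r=np.hypot(x,y); s=np.sin(r)/r if r>1e-9 else 1; d=np.array([x*s,y*s,np.cos(r)])
    else: d=np.array([x,y,1.])
    R=c['R'];o=-R.T@c['t'];d=R.T@d
    return o+d*(z-o[2])/d[2]
def pix(c,X):
    p=c['R']@np.asarray(X)+c['t'];return np.array([c['fx']*p[0]/p[2]+c['cx'],c['fy']*p[1]/p[2]+c['cy']])
def st():
    s=manip.state(); print({k:np.round(s[k],4).tolist() for k in('time_s','tool_pos','eef_rot','wrist_force','grip_width','gripper_force','joint_pos')})
E
python3 - <<'E'
from h import *
for n in('scene','side'):
    c=snap(n,n+'0'); print(n,c['fx'],np.round(-c['R'].T@c['t'],3),np.round(c['R'][2],2))
st()
E
```

```text
scene 480.5025429549937 [-0.184 -0.737  0.795] [ 0.59  0.55 -0.59]
side 414.14161830279994 [0.262 1.114 0.747] [ 0.18 -0.85 -0.49]
{'time_s': 0.1, 'tool_pos': [0.2041, 0.6164, 0.2302], 'eef_rot': [-0.0002, 0.1592, 0.9872, -0.0012], 'wrist_force': [-0.7551, -0.3751, 0.9247], 'grip_width': 0.0853, 'gripper_force': 0.0, 'joint_pos': [-1.2775, 0.6158, -0.0126, 1.4247, 0.0081, 1.1034, -0.0404]}
```

View pics/scene0.png

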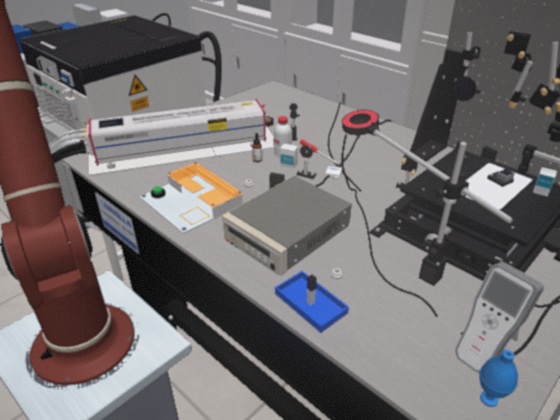

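View pics/side0.png

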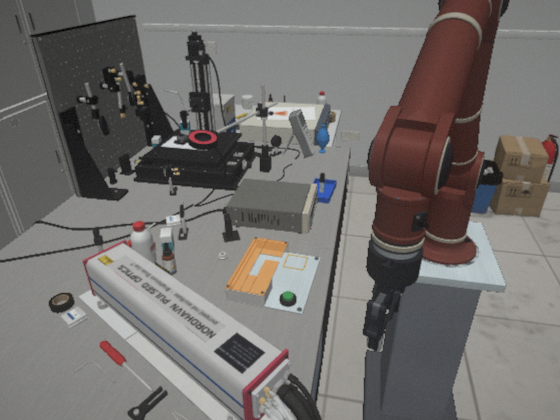

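The scene picture shows the tray at about (312,300), the bench supply at (288,220), and the hood at (195,195). Light rings that could be adapters are at (337,272) and (249,183), and a black block is near (277,180). I'll enlarge these areas.

```bash
python3 - <<'E'
from h import *
a=cv2.imread('pics/scene0.png');b=cv2.imread('pics/side0.png')
x=cv2.resize(a[130:335,130:400],(790,600),interpolation=cv2.INTER_CUBIC)
y=cv2.resize(b[160:320,160:370],(787,600),interpolation=cv2.INTER_CUBIC)
cv2.imwrite('pics/s1.png',x);cv2.imwrite('pics/d1.png',y)
c=load('scene0');d=load('side0')
for n,p in dict(trayhandle=(312,278,.08),ad1=(337,272,.015),ad2=(249,183,.015),btn=(158,191,.015),spot=(194,216,.006)).items(): print(n,w(c,*p).round(3))
for n,p in dict(ad2=(222,255,.015),btn=(288,297,.015),spot=(296,263,.006)).items(): print(n,w(d,*p).round(3))
E
```

```text
trayhandle [ 0.399 -0.269  0.08 ]
ad1 [ 0.508 -0.256  0.015]
ad2 [0.631 0.179 0.015]
btn [0.418 0.34  0.015]
spot [0.42  0.175 0.006]
ad2 [0.635 0.2   0.015]
btn [0.414 0.336 0.015]
spot [0.42  0.185 0.006]
```

View pics/s1.png

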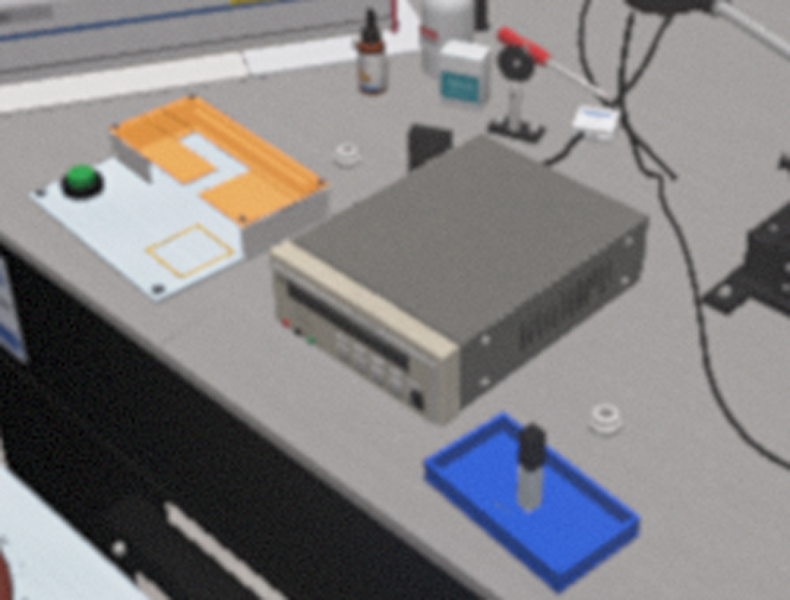

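View pics/d1.png

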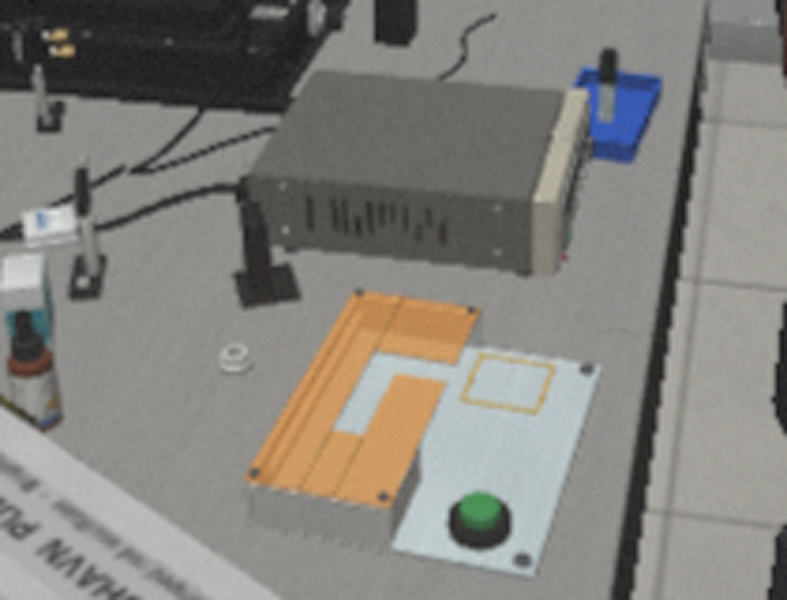

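Two adapters are visible: near the tray at about (337,272) in the scene picture, and behind the hood at (248,183). In the side picture the black block stands against the supply's left side at about (231,230). I'll go for closer wrist views.

```bash
python3 -m pendant '0 0 50 0 0 0;0 0 100 0 0 0;100 -100 150 0 0 0;280 -370 170 0 0 0;280 -370 170 0 0 0;280 -370 170 0 0 0;280 -370 170 0 0 0;280 -370 170 0 0 0;280 -370 170 0 0 0;280 -370 170 0 0 0;280 -370 170 0 0 0;280 -370 170 0 0 0;280 -370 170 0 0 0;280 -370 170 0 0 0;280 -370 170 0 0 0;280 -370 170 0 0 0'; python3 - <<'E'
from h import *
st();c=snap('wrist','w1');print(c['fx'],np.round(-c['R'].T@c['t'],3),c['R'].round(2).tolist())
cv2.imwrite('pics/w1b.png',cv2.resize(c['color'],(800,600),interpolation=cv2.INTER_CUBIC))
E
```

```text
time_s: 1.7
tool_pos: [0.4831, 0.2489, 0.4009]
eef_rot: [-0.001, 0.157, 0.988, 0.0]
wrist_force: [-0.1, 0.7, 0.1]
grip_width: 0.0855
gripper_force: 0.0
{'time_s': 1.7, 'tool_pos': [0.4831, 0.2489, 0.4009], 'eef_rot': [-0.0006, 0.1574, 0.9875, 0.0001], 'wrist_force': [-0.1018, 0.6542, 0.1193], 'grip_width': 0.0855, 'gripper_force': 0.0, 'joint_pos': [-0.591, 0.329, 0.1115, 1.4323, -0.0375, 1.3832, 0.7764]}
325.19226210127806 [0.413 0.272 0.543] [[0.31, 0.95, -0.0], [0.91, -0.3, 0.28], [0.27, -0.09, -0.96]]
```

View pics/w1b.png

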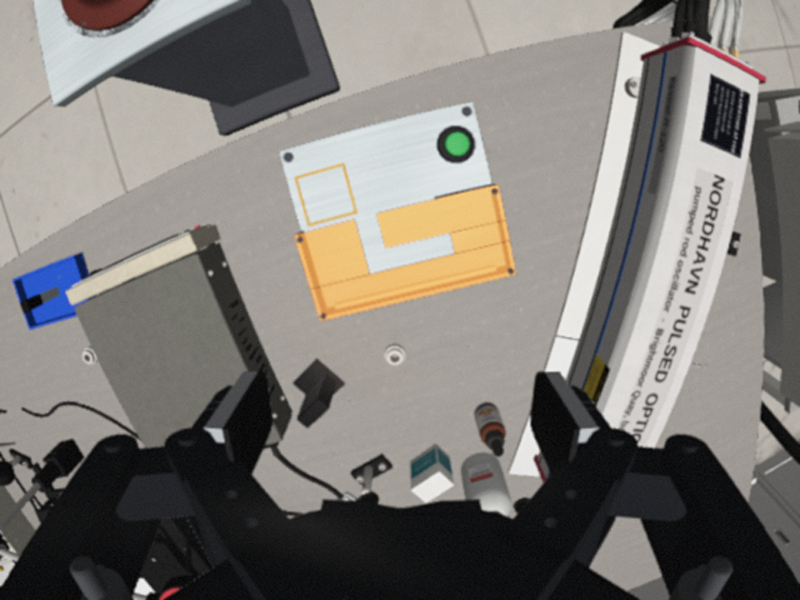

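The wrist picture (800x600 scale) shows the hood with its mark at (326,194), the button at (457,144) and cover corners at (297,235), (497,186), (514,274) and (322,318). An adapter is at (395,355), another at (88,356), the block at about (320,390), and the tray at the left (50,290).

```bash
python3 - <<'E'
from h import *
c=load('w1');f=lambda u,v,z:w(c,u*.7,v*.7,z,True)
H=np.array([[-150,-118],[-150,114],[-52,-118],[-52,114],[52,114],[52,-118],[-85,-77],[-12,50],[12,50],[12,-47]])/1e3
P=[(281,151,.006),(473,103,.006),(297,235,.042),(497,186,.042),(514,274,.042),(322,318,.042),(326,194,.006),(449,235,.042),(454,256,.042),(369,273,.042)]
W=np.array([f(*p)[:2] for p in P])
hm,wm=H.mean(0),W.mean(0);z=((W-wm)@[1,-1j])*((H-hm)@[1,1j]);a=-np.angle(z.sum())
R=np.array([[np.cos(a),-np.sin(a)],[np.sin(a),np.cos(a)]]);o=wm-R@hm
print('hood',o.round(4),'yaw',a.round(4),'\n res',((W-(H@R.T+o))*1e3).round(0).tolist())
for n,h in dict(mouth=(-52,-35),landing=(-100,-35),corner=(0,-35),home=(0,35),spot=(-85,-77)).items(): print(n,(R@np.array(h)/1e3+o).round(4))
b=f(457,144,.02);print('btn',b.round(4),'hood',(R.T@(b[:2]-o)).round(3))
print('ad2',f(395,355,.0075).round(4),'ad1',f(88,356,.0075).round(4))
for p in [(320,360,.076),(344,382,.006),(334,398,.006)]:print('blk',f(*p).round(3))
for p in [(13,280,.022),(80,254,.022),(30,329,.022),(25,304,.08)]:print('tray',f(*p).round(3))
i=c['color'][235:315,190:255];cv2.imwrite('pics/blk.png',cv2.resize(i,None,fx=7,fy=7,interpolation=cv2.INTER_CUBIC))
E
```

```text
hood [0.5118 0.248 ] yaw -0.0805 
 res [[2.0, 2.0], [1.0, -2.0], [2.0, 3.0], [-0.0, -2.0], [-3.0, -2.0], [-2.0, 4.0], [-0.0, -0.0], [1.0, -2.0], [2.0, -1.0], [-1.0, -0.0]]
mouth [0.4572 0.2173]
landing [0.4093 0.2211]
corner [0.509  0.2131]
home [0.5146 0.2829]
spot [0.4209 0.1781]
btn [0.4129 0.3376 0.02  ] hood [-0.106  0.081]
ad2 [0.636  0.1911 0.0075] ad1 [ 0.5079 -0.2548  0.0075]
blk [0.588 0.12  0.076]
blk [0.653 0.116 0.006]
blk [0.671 0.094 0.006]
tray [ 0.352 -0.332  0.022]
tray [ 0.368 -0.173  0.022]
tray [ 0.433 -0.34   0.022]
tray [ 0.396 -0.26   0.08 ]
```

View pics/blk.png

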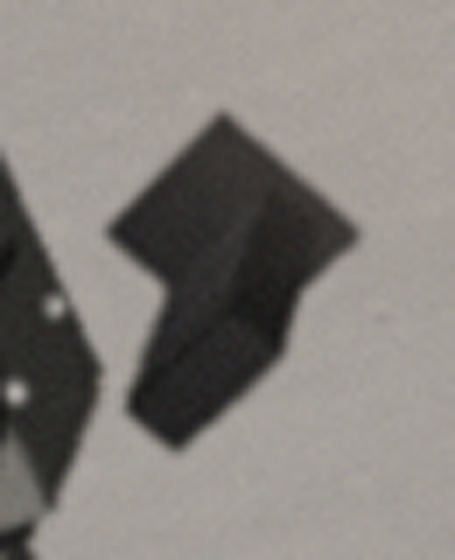

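```bash
python3 -m pendant '20 -50 0 0 0 -0.14;30 -100 0 0 0 -0.28;30 -150 0 0 0 -0.42;30 -200 0 0 0 -0.56;30 -250 0 0 0 -0.7;30 -300 0 0 0 -0.84;20 -350 0 0 0 -0.98;10 -400 0 0 0 -1.12;0 -450 0 0 0 -1.26;-15 -500 0 0 0 -1.354;-33 -550 -30 0 0 -1.354;-33 -569 -70 0 0 -1.354;-33 -569 -100 0 0 -1.354;-33 -569 -100 0 0 -1.354;-33 -569 -100 0 0 -1.354;-33 -569 -100 0 0 -1.354'; python3 - <<'E'
from h import *
c=load('w1');g=lambda x,y,z:w(c,190+x/7,235+y/7,z,True)[:2]
T=[g(128,408,.076),g(178,450,.076),g(285,350,.076),g(235,310,.076)]
F=[g(223,112,.006),g(360,235,.006),g(107,230,.006)]
print('plate top',np.round(T,3).tolist(),np.mean(T,0),'foot',np.round(F,3).tolist(),'ctr',(F[1]+F[2])/2)
st();c=snap('wrist','w2')
cv2.imwrite('pics/w2b.png',cv2.resize(c['color'],(800,600),interpolation=cv2.INTER_CUBIC))
E
```

```text
time_s: 3.35
tool_pos: [0.4532, -0.3215, 0.3036]
eef_rot: [0.002, 0.742, 0.671, 0.001]
wrist_force: [-0.1, -0.4, -0.1]
grip_width: 0.0856
gripper_force: 0.0
plate top [[0.652, 0.064], [0.667, 0.071], [0.648, 0.108], [0.634, 0.1]] [0.65034614 0.08582312] foot [[0.611, 0.094], [0.656, 0.116], [0.634, 0.05]] ctr [0.64498607 0.08290365]
{'time_s': 3.35, 'tool_pos': [0.4532, -0.3215, 0.3036], 'eef_rot': [0.002, 0.7415, 0.6709, 0.0008], 'wrist_force': [-0.115, -0.3581, -0.1267], 'grip_width': 0.0856, 'gripper_force': 0.0, 'joint_pos': [0.2086, 0.442, 0.5677, 1.6046, -0.2543, 1.1651, 0.7328]}
```

View pics/w2b.png

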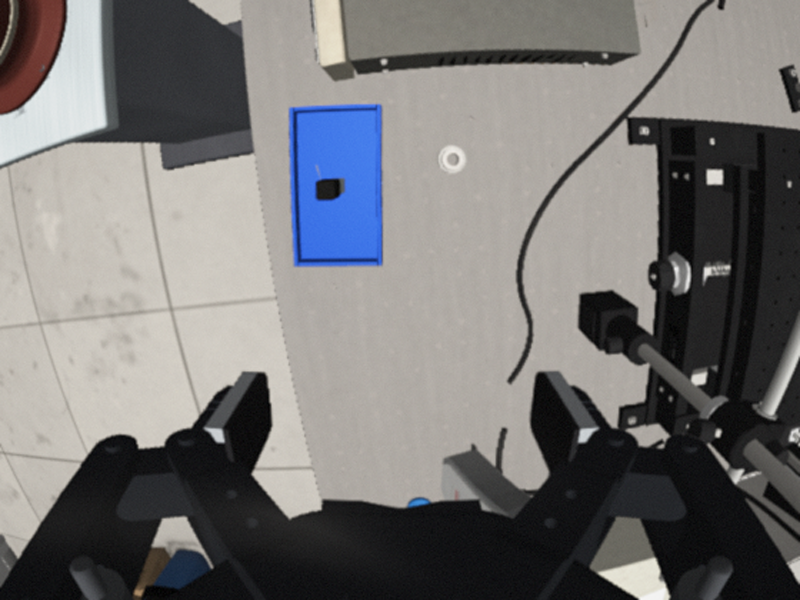

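The picture shows the tray at rim corners (291,106), (381,105), (382,265) and (297,265), the handle top at (327,188) and the adapter at (452,159). There are no others here, so there are two adapters in all.

```bash
python3 - <<'E'
from h import *
c=load('w2');f=lambda u,v,z:w(c,u*.7,v*.7,z,True)
C=np.array([f(*p,.022)[:2] for p in [(291,106),(381,105),(382,265),(297,265)]])
print(C.round(4).tolist(),'ctr',C.mean(0),'handle',f(327,188,.08))
for a,b in((0,3),(1,2)): d=C[a]-C[b];print('len',np.hypot(*d),'yaw',np.arctan2(-d[0],d[1]))
d=C[1]-C[0];print('w',np.hypot(*d),np.arctan2(d[1],d[0]))
print('ad',f(452,159,.0075))
q=manip.state()['eef_rot'];print('toolx deg',np.degrees(2*np.arctan2(q[2],q[1])))
E
```

```text
[[0.3668, -0.1862], [0.4482, -0.1965], [0.4335, -0.3437], [0.3529, -0.3351]] ctr [ 0.40035061 -0.26538114] handle [ 0.40053092 -0.26394866  0.08      ]
len 0.1495408849571223 yaw -0.09272746699712803
len 0.14793837533856663 yaw -0.099680443192726
w 0.08210214816830025 -0.12659184334836443
ad [ 0.50854848 -0.25190929  0.0075    ]
toolx deg 84.26388932972358
```

```bash
python3 -m pendant '30 40 -30 0 0 0;55 69 -70 0 0 0;55 69 -120 0 0 0;55 69 -170 0 0 0;55 69 -220 0 0 0;55 69 -250 0 0 0;55 69 -270 0 0 0;55 69 -280 0 0 0;55 69 -280 0 0 0;55 69 -280 0 0 0' 0.4
```

```text
time_s: 4.4
tool_pos: [0.508, -0.2536, 0.023]
eef_rot: [0.002, 0.742, 0.67, 0.001]
wrist_force: [0.9, -0.4, 0.2]
grip_width: 0.0513
gripper_force: 0.0
```

```bash
python3 -m pendant '0 1 -10 0 0 0;0 1 -19 0 0 0;0 1 -19 0 0 0;0 1 -19 0 0 0'; python3 -m pendant '0 0 0 0 0 0;0 0 0 0 0 0;0 0 0 0 0 0;0 0 0 0 0 0;0 0 0 0 0 0;0 0 0 0 0 0' 1 50;  python3 -m pendant '0 0 20 0 0 0;0 0 60 0 0 0;0 0 60 0 0 0;0 0 60 0 0 0'
```

```text
time_s: 4.8
tool_pos: [0.5062, -0.2519, 0.0021]
eef_rot: [-0.0, 0.743, 0.67, -0.0]
wrist_force: [-0.3, 0.1, -0.4]
grip_width: 0.0511
gripper_force: 0.0
time_s: 5.4
tool_pos: [0.5066, -0.2523, 0.0029]
eef_rot: [0.0, 0.743, 0.67, 0.0]
wrist_force: [0.2, 1.0, 5.8]
grip_width: 0.0225
gripper_force: 49.1
time_s: 5.8
tool_pos: [0.5066, -0.2519, 0.0627]
eef_rot: [0.0, 0.742, 0.67, 0.0]
wrist_force: [-0.3, 0.5, -0.4]
grip_width: 0.0222
gripper_force: 49.2
```

```bash
python3 - <<'E'
from h import *
c=snap('wrist','w3');st();cv2.imwrite('pics/w3b.png',c['color'][180:420,100:460])
E
```

```text
{'time_s': 5.85, 'tool_pos': [0.5059, -0.2514, 0.0618], 'eef_rot': [-0.0006, 0.7425, 0.6699, -0.0], 'wrist_force': [0.5083, 0.2851, -0.1999], 'grip_width': 0.0221, 'gripper_force': 49.1868, 'joint_pos': [0.1718, 0.7382, 0.403, 1.8499, -0.454, 0.6466, 0.7464]}
```

View pics/w3b.png

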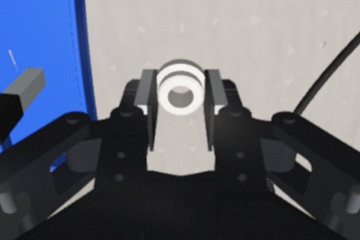

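The adapter is held between the pads at crop (183,95), perhaps a little toward the camera side. I'll compute its offset from the TCP.

```bash
python3 - <<'E'
from h import *
c=load('w3');
for p,z in (((283,278),.074),((282,257),.059)): print(w(c,*p,z,True))
E
```

```text
[ 0.50670455 -0.25190469  0.074     ]
[ 0.50669285 -0.24830452  0.059     ]
```

```bash
python3 -m pendant '0 -20 40 0 0 0;-20 -50 75 0 0 0;-60 -64 80 0 0 0;-111 -64 80 0 0 0;-111 -64 80 0 0 0;-111 -64 80 0 0 0;-111 -64 40 0 0 0;-111 -64 0 0 0 0;-111 -64 -30 0 0 0;-111 -64 -45 0 0 0;-111 -64 -45 0 0 0;-111 -64 -45 0 0 0'
```

```text
time_s: 7.05
tool_pos: [0.3964, -0.3157, 0.0167]
eef_rot: [-0.0, 0.742, 0.67, 0.0]
wrist_force: [0.4, -0.1, 0.2]
grip_width: 0.0223
gripper_force: 49.2
```

```bash
python3 -m pendant '0 0 -5 0 0 0;0 0 -8 0 0 0;0 0 -8 0 0 0'; python3 -m pendant '0 0 0 0 0 0;0 0 0 0 0 0;0 0 0 0 0 0;0 0 0 0 0 0' 0.52;  python3 -m pendant '0 0 20 0 0 0;0 0 70 0 0 0;0 0 120 0 0 0;0 0 140 0 0 0;0 0 140 0 0 0'; python3 - <<'E'
from h import *
c=snap('wrist','w4');st();cv2.imwrite('pics/w4b.png',c['color'])
E
```

```text
time_s: 7.35
tool_pos: [0.3956, -0.3159, 0.0095]
eef_rot: [0.0, 0.742, 0.67, 0.0]
wrist_force: [-0.0, 0.6, -0.5]
grip_width: 0.0222
gripper_force: 49.2
time_s: 7.75
tool_pos: [0.3954, -0.3161, 0.0095]
eef_rot: [0.0, 0.743, 0.67, 0.0]
wrist_force: [0.3, -0.1, -0.0]
grip_width: 0.0413
gripper_force: 0.0
time_s: 8.25
tool_pos: [0.3969, -0.3176, 0.1526]
eef_rot: [0.004, 0.743, 0.67, 0.001]
wrist_force: [-0.2, -0.3, 0.6]
grip_width: 0.0411
gripper_force: 0.0
{'time_s': 8.3, 'tool_pos': [0.396, -0.3163, 0.1506], 'eef_rot': [0.0016, 0.7425, 0.6699, 0.0005], 'wrist_force': [0.2724, 0.8997, -0.5195], 'grip_width': 0.0409, 'gripper_force': 0.0, 'joint_pos': [0.3038, 0.5388, 0.4879, 1.9441, -0.3649, 0.7422, 0.9022]}
```

View pics/w4b.png

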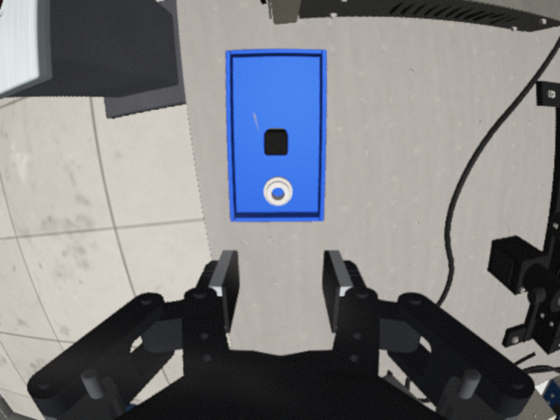

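Adapter 1 stands in the tray at (277,192), with the handle at (276,142). Next is adapter 2.

```bash
python3 -m pendant '10 0 50 0 0 0;30 30 90 0 0 0;50 70 120 0 0 0;70 110 150 0 0 0;90 150 150 0 0 0;110 195 150 0 0 0;130 240 150 0 0 0;150 285 150 0 0 0;170 330 150 0 0 0;190 375 150 0 0 0;205 420 150 0 0 0;205 436 150 0 0 0;205 436 150 0 0 0;205 436 150 0 0 0;205 436 150 0 0 0;205 436 150 0 0 0'; python3 - <<'E'
from h import *
c=snap('wrist','w5');st();cv2.imwrite('pics/w5b.png',c['color'])
c=load('w1');print('bottle',w(c,485*.7,402*.7,0.01,True),w(c,495*.7,450*.7,0.08,True))
E
```

```text
time_s: 9.9
tool_pos: [0.6002, 0.1172, 0.2996]
eef_rot: [0.0, 0.744, 0.668, -0.0]
wrist_force: [0.1, -0.2, 0.6]
grip_width: 0.0407
gripper_force: 0.0
{'time_s': 9.95, 'tool_pos': [0.6003, 0.1177, 0.2997], 'eef_rot': [0.0002, 0.7437, 0.6685, 0.0], 'wrist_force': [0.0279, 0.2614, -0.173], 'grip_width': 0.0408, 'gripper_force': 0.0, 'joint_pos': [-0.5275, 0.536, 0.5079, 1.447, -0.2666, 1.227, -0.096]}
bottle [0.73796433 0.28282113 0.01      ] [0.76681389 0.27725002 0.08      ]
```

View pics/w5b.png

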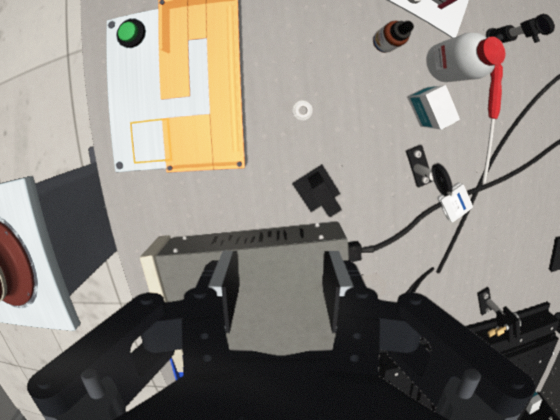

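The adapter is at (303,111), the block's foot is at (295,188)–(340,183) with its plate leaning down-right to (323,212), and the hood is at upper left.

```bash
python3 - <<'E'
from h import *
c=load('w5');f=lambda u,v,z:w(c,u,v,z,True)
print('ad2',f(303,111,.0075))
for n,p in dict(f1=(320,165,.006),f2=(292,188,.006),f3=(341,188,.006)).items():print(n,f(*p))
for n,p in dict(ft_r=(115,170,.006),cov_fr=(166,171,.042),cov_br=(244,166,.042),spot=(148.5,141,.006),slotcorner=(209,115,.042)).items(): print(n,f(*p))
i=c['color'][155:225,280:350];cv2.imwrite('pics/b2.png',cv2.resize(i,None,fx=8,fy=8,interpolation=cv2.INTER_CUBIC))
E
```

```text
ad2 [0.6367858  0.18875606 0.0075    ]
f1 [0.65290569 0.11366611 0.006     ]
f2 [0.61172852 0.08557328 0.006     ]
f3 [0.6797894  0.07851891 0.006     ]
ft_r [0.35475244 0.14359458 0.006     ]
cov_fr [0.45144097 0.13543599 0.042     ]
cov_br [0.55462918 0.12888413 0.042     ]
spot [0.41824446 0.17684282 0.006     ]
slotcorner [0.51930715 0.19801169 0.042     ]
```

View pics/b2.png

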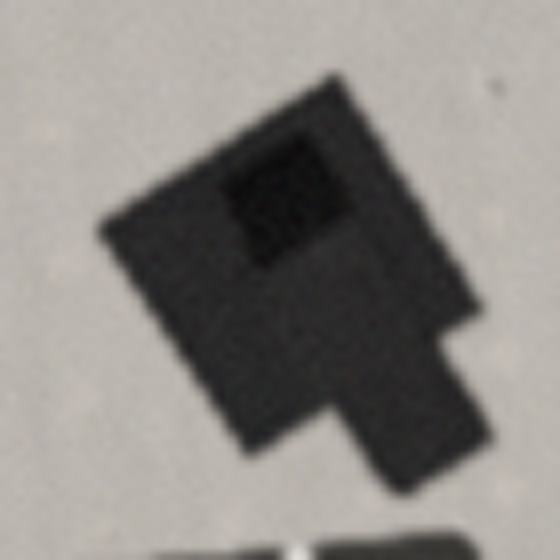

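```bash
python3 -m pendant '20 50 0 0 0 0;35 73 -40 0 0 0;35 73 -90 0 0 0;35 73 -140 0 0 0;35 73 -190 0 0 0;35 73 -240 0 0 0;35 73 -270 0 0 0;35 73 -280 0 0 0;35 73 -280 0 0 0;35 73 -280 0 0 0' 0.4
```

```text
time_s: 10.95
tool_pos: [0.6372, 0.1928, 0.0215]
eef_rot: [0.001, 0.743, 0.67, 0.002]
wrist_force: [-0.3, 0.1, 0.5]
grip_width: 0.0513
gripper_force: 0.0
```

```bash
python3 -m pendant '0 -1 -10 0 0 0;0 -1 -15 0 0 0;0 -1 -15 0 0 0'; python3 -m pendant '0 0 0 0 0 0;0 0 0 0 0 0;0 0 0 0 0 0;0 0 0 0 0 0;0 0 0 0 0 0;0 0 0 0 0 0' 1 60;  python3 -m pendant '0 0 20 0 0 0;0 0 60 0 0 0;0 0 60 0 0 0;0 0 60 0 0 0'
python3 - <<'E'
from h import *
c=load('w5');g=lambda x,y,z:w(c,280+x/8,155+y/8,z,True)[:2]
F=[g(335,75,.006),g(100,230,.006),g(252,452,.006),g(482,308,.006)]
T=[g(492,438,.076),g(402,492,.076)]
F=np.array(F);T=np.array(T);print('foot',F.round(3).tolist(),F.mean(0),[np.hypot(*(F[i]-F[i-1])).round(3) for i in range(4)])
e=F[3]-F[2]+F[0]-F[1];print('xdir',np.degrees(np.arctan2(e[1],e[0])));d=T[0]-T[1];print('T',T.round(3).tolist(),np.hypot(*d),np.degrees(np.arctan2(d[1],d[0])))
E
```

```text
time_s: 11.25
tool_pos: [0.6349, 0.192, 0.0041]
eef_rot: [-0.0, 0.743, 0.67, -0.0]
wrist_force: [-0.2, -0.2, 0.4]
grip_width: 0.0515
gripper_force: 0.0
time_s: 11.85
tool_pos: [0.6357, 0.1921, 0.005]
eef_rot: [0.0, 0.743, 0.67, 0.0]
wrist_force: [-1.1, -0.5, 5.2]
grip_width: 0.0214
gripper_force: 58.9
time_s: 12.25
tool_pos: [0.6357, 0.1921, 0.0649]
eef_rot: [0.0, 0.743, 0.67, 0.001]
wrist_force: [-0.6, -0.2, -0.2]
grip_width: 0.0212
gripper_force: 58.8
foot [[0.656, 0.114], [0.613, 0.091], [0.636, 0.049], [0.678, 0.071]] [0.64564449 0.08132572] [np.float64(0.049), np.float64(0.048), np.float64(0.048), np.float64(0.048)]
xdir 27.738575406155537
T [[0.667, 0.07], [0.653, 0.063]] 0.015707960977933595 26.283766752109123
```

```bash
python3 -m pendant '-5 -10 45 0 0 0;-25 -45 80 0 0 0;-50 -88 110 0 0 0;-75 -131 120 0 0 0;-97 -174 120 0 0 0;-119 -217 120 0 0 0;-141 -260 120 0 0 0;-163 -303 120 0 0 0;-190 -345 120 0 0 0;-210 -385 120 0 0 0;-231 -415 120 0 0 0;-231 -415 120 0 0 0;-231 -415 120 0 0 0;-231 -415 120 0 0 0'
python3 - <<'E'
from h import *
c=load('w4');f=lambda u,v,z:w(c,u,v,z,True)[:2]
C=np.array([f(*p,.022) for p in [(226,50),(326,50),(323,220),(231,220)]])
print(C.round(4).tolist(),C.mean(0),'h',f(276,142,.08),'ad',f(277.5,192,.015))
E
```

```text
time_s: 13.65
tool_pos: [0.4047, -0.2214, 0.1834]
eef_rot: [-0.001, 0.742, 0.671, -0.0]
wrist_force: [0.2, 0.9, -0.5]
grip_width: 0.021
gripper_force: 59.0
[[0.3649, -0.1867], [0.4472, -0.1955], [0.4323, -0.3426], [0.3506, -0.3339]] [ 0.39875066 -0.26469952] h [ 0.39887897 -0.2641484 ] ad [ 0.39440891 -0.31452285]
```

```bash
python3 -m pendant '-1 0 -45 0 0 0;-1 0 -90 0 0 0;-1 0 -125 0 0 0;-1 0 -150 0 0 0;-1 0 -155 0 0 0;-1 0 -155 0 0 0;-1 0 -155 0 0 0'
```

```text
time_s: 14.35
tool_pos: [0.4044, -0.2229, 0.0301]
eef_rot: [0.001, 0.742, 0.67, 0.0]
wrist_force: [0.8, 0.6, 0.2]
grip_width: 0.021
gripper_force: 59.0
```

```bash
python3 -m pendant '0 0 -10 0 0 0;0 0 -17 0 0 0;0 0 -17 0 0 0'; python3 -m pendant '0 0 0 0 0 0;0 0 0 0 0 0;0 0 0 0 0 0;0 0 0 0 0 0' 0.52;  python3 -m pendant '0 0 20 0 0 0;0 0 70 0 0 0;0 0 120 0 0 0;0 -30 140 0 0 0;0 -70 140 0 0 0;0 -90 140 0 0 0;0 -90 140 0 0 0;0 -90 140 0 0 0'; python3 - <<'E'
from h import *
c=snap('wrist','w6');st();cv2.imwrite('pics/w6b.png',c['color'][0:260,130:430])
E
```

```text
time_s: 14.65
tool_pos: [0.4031, -0.2227, 0.0118]
eef_rot: [-0.001, 0.743, 0.67, -0.0]
wrist_force: [-0.2, -0.2, 0.4]
grip_width: 0.0214
gripper_force: 59.0
time_s: 15.05
tool_pos: [0.4034, -0.223, 0.0125]
eef_rot: [0.0, 0.743, 0.67, 0.0]
wrist_force: [-0.1, -0.2, 0.3]
grip_width: 0.0412
gripper_force: 0.0
time_s: 15.85
tool_pos: [0.4029, -0.3123, 0.152]
eef_rot: [-0.001, 0.743, 0.67, 0.0]
wrist_force: [-0.5, 0.1, -0.1]
grip_width: 0.0411
gripper_force: 0.0
{'time_s': 15.9, 'tool_pos': [0.4031, -0.3114, 0.1518], 'eef_rot': [-0.0012, 0.7423, 0.6701, 0.0003], 'wrist_force': [1.5884, -0.1859, -1.1065], 'grip_width': 0.0411, 'gripper_force': 0.0, 'joint_pos': [0.3114, 0.5366, 0.4537, 1.9308, -0.3362, 0.7507, 0.8567]}
```

View pics/w6b.png

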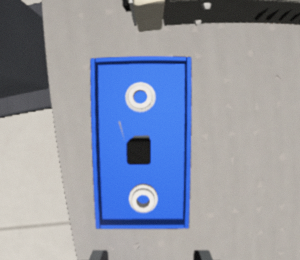

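Both adapters stand in the tray, at crop (140,97) and (143,199), with the handle at (139,151). I'll grasp the handle.

```bash
python3 - <<'E'
from h import *
print(w(load('w6'),269,150.5,.08,True))
E
python3 -m pendant '-4 40 0 0 0 0;-4 47 -20 0 0 0;-4 47 -60 0 0 0;-4 47 -90 0 0 0;-4 47 -105 0 0 0;-4 47 -105 0 0 0;-4 47 -105 0 0 0'
```

```text
[ 0.39919509 -0.26355852  0.08      ]
time_s: 16.6
tool_pos: [0.3995, -0.265, 0.0474]
eef_rot: [-0.0, 0.742, 0.67, 0.0]
wrist_force: [0.8, -0.8, -0.2]
grip_width: 0.0411
gripper_force: 0.0
```

```bash
python3 -m pendant '0 0 0 0 0 0;0 0 0 0 0 0;0 0 0 0 0 0;0 0 0 0 0 0;0 0 0 0 0 0;0 0 0 0 0 0' 1 110;  python3 -m pendant '0 0 3 0 0 0;0 0 10 0 0 0;0 0 20 0 0 0;0 0 35 0 0 0;0 0 55 0 0 0;0 0 80 0 0 0;0 0 105 0 0 0;0 0 130 0 0 0;0 0 150 0 0 0;0 0 160 0 0 0;0 0 163 0 0 0;0 0 163 0 0 0;0 0 163 0 0 0'; python3 - <<'E'
from h import *
c=snap('side','d2');cv2.imwrite('pics/d2b.png',cv2.resize(c['color'][120:280,200:400],None,fx=3,fy=3))
E
```

```text
time_s: 17.2
tool_pos: [0.3999, -0.2661, 0.0485]
eef_rot: [0.001, 0.742, 0.67, 0.001]
wrist_force: [-0.3, 0.3, 6.1]
grip_width: 0.0142
gripper_force: 107.4
time_s: 18.5
tool_pos: [0.3986, -0.2654, 0.2093]
eef_rot: [-0.001, 0.743, 0.67, -0.0]
wrist_force: [-0.1, 0.0, -2.9]
grip_width: 0.0143
gripper_force: 107.4
```

View pics/d2b.png

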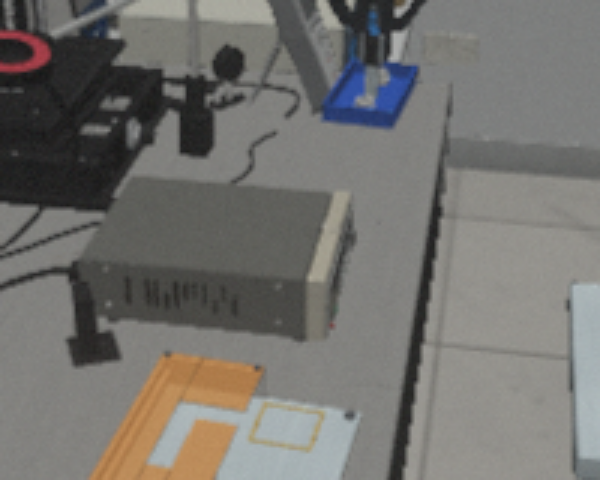

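```bash
python3 -m pendant '4 5 0 0 0 0;12 18 0 0 0 0;25 38 0 0 0 0;40 65 0 0 0 0;55 95 0 0 0 0;68 125 0 0 0 0;78 155 0 0 0 0;84 185 0 0 0 0;88 215 0 0 0 0;90 245 0 0 0 0;88 275 0 0 0 0;84 305 0 0 0 0;78 335 0 0 0 0;68 365 0 0 0 0.01;55 395 0 0 0 0.02;42 425 0 0 0 0.02;30 450 0 0 0 0.02;20 470 0 0 0 0.02;13 482 0 0 0 0.02;10 486 0 0 0 0.02'; python3 -m pendant '0 0 0 0 0 0;0 0 0 0 0 0'; python3 - <<'E'
from h import *
c=snap('wrist','w7');st();cv2.imwrite('pics/w7b.png',c['color'])
E
```

```text
time_s: 20.55
tool_pos: [0.4079, 0.2223, 0.2096]
eef_rot: [-0.001, 0.734, 0.679, -0.001]
wrist_force: [0.7, 0.1, -3.3]
grip_width: 0.0143
gripper_force: 107.4
time_s: 20.75
tool_pos: [0.4097, 0.2191, 0.2102]
eef_rot: [0.0, 0.736, 0.677, -0.0]
wrist_force: [0.4, 0.3, -3.4]
grip_width: 0.0141
gripper_force: 107.4
{'time_s': 20.8, 'tool_pos': [0.4099, 0.2189, 0.2103], 'eef_rot': [0.0004, 0.7365, 0.6764, -0.0001], 'wrist_force': [0.269, -0.0938, -2.1067], 'grip_width': 0.0143, 'gripper_force': 107.4375, 'joint_pos': [-0.8933, 0.3885, 0.491, 1.9767, -0.2426, 0.8333, -0.3539]}
```

View pics/w7b.png

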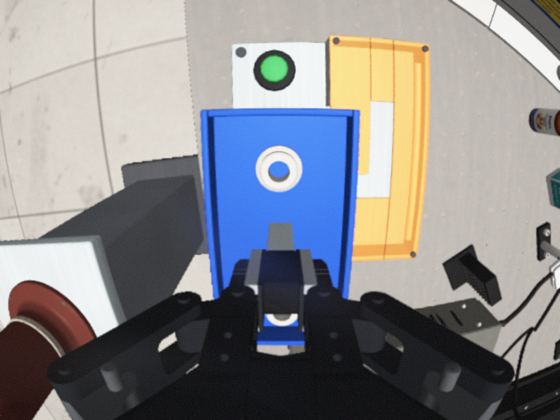

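The tray hangs level and parallel to the hood, with both adapters in it. Cover corners are at (329,38), (428,47) and (414,255), slot corners at (371,101), (393,101) and (389,198). I'll check the hood pose against these.

```bash
python3 - <<'E'
from h import *
c=load('w7');f=lambda u,v,z=.042:w(c,u,v,z,True)[:2]
P=[(329,38),(428,47),(414,255),(371,101),(393,101),(389,198)]
H=np.array([[-52,114],[52,114],[52,-118],[-12,50],[12,50],[12,-47]])/1e3
W=np.array([f(*p) for p in P])
a=-.0805;R=np.array([[np.cos(a),-np.sin(a)],[np.sin(a),np.cos(a)]])
print(W.round(4).tolist(),((W-(H@R.T+[.5118,.248]))*1e3).round(1).tolist())
hm,wm=H.mean(0),W.mean(0);z=((W-wm)@[1,-1j])*((H-hm)@[1,1j]);a=-np.angle(z.sum());R=np.array([[np.cos(a),-np.sin(a)],[np.sin(a),np.cos(a)]])
print(a,wm-R@hm)
print('btn',w(c,274,69,.02,True), 'handle-ish tray rim',w(c,203,110,.21-.0455+.022,True),w(c,358,110,.21-.0455+.022,True))
q=manip.state()['eef_rot'];print('tooly',2*np.arctan2(q[2],q[1])-np.pi/2)
E
```

```text
[[0.4668, 0.3614], [0.5687, 0.3538], [0.5511, 0.1309], [0.5029, 0.2981], [0.5256, 0.2977], [0.5189, 0.1996]] [[-2.4, -4.4], [-4.1, -3.6], [-3.0, 4.7], [-1.0, -0.7], [-2.2, 0.8], [-1.1, -0.6]]
-0.07376380677682776 [0.50969138 0.24727451]
btn [0.41223608 0.33705182 0.02      ] handle-ish tray rim [0.37551484 0.29763985 0.1865    ] [0.45462379 0.29092088 0.1865    ]
tooly -0.08497134808076212
```

```bash
python3 -m pendant '-1 1 -8 0 0 0.006;-1 1 -30 0 0 0.006;-1 1 -60 0 0 0.006;-1 1 -90 0 0 0.006;-1 1 -115 0 0 0.006;-1 1 -135 0 0 0.006;-1 1 -148 0 0 0.006;-1 1 -153 0 0 0.006;-1 1 -153 0 0 0.006;-1 1 -153 0 0 0.006'
```

```text
time_s: 21.8
tool_pos: [0.409, 0.221, 0.0577]
eef_rot: [0.0, 0.734, 0.679, 0.001]
wrist_force: [-0.2, -0.1, -3.3]
grip_width: 0.0142
gripper_force: 107.5
```

```bash
python3 -m pendant '0 0 -1 0 0 0;0 0 -2 0 0 0;0 0 -2 0 0 0;10 -1 -2 0 0 0;20 -2 -2 0 0 0;30 -2 -2 0 0 0;40 -3 -2 0 0 0;50 -4 -2 0 0 0;50 -4 -2 0 0 0;50 -4 -2 0 0 0'; python3 - <<'E'
from h import *
st()
E
```

```text
time_s: 22.8
tool_pos: [0.4581, 0.2168, 0.0551]
eef_rot: [-0.0, 0.734, 0.679, -0.0]
wrist_force: [-0.1, 0.6, -2.7]
grip_width: 0.0142
gripper_force: 107.6
{'time_s': 22.8, 'tool_pos': [0.4581, 0.2168, 0.0551], 'eef_rot': [-0.0003, 0.7339, 0.6792, -0.0004], 'wrist_force': [-0.0746, 0.5995, -2.692], 'grip_width': 0.0142, 'gripper_force': 107.5736, 'joint_pos': [-0.6941, 0.6783, 0.3184, 2.0145, -0.4136, 0.5114, -0.1545]}
```

```bash
python3 -m pendant '10 -1 0 0 0 0;20 -2 0 0 0 0;30 -2 0 0 0 0;40 -3 0 0 0 0;50 -4 0 0 0 0;50 -4 0 0 0 0;50 -4 0 0 0 0;50 -4 0 0 0 0'; python3 - <<'E'
from h import *
c=snap('wrist','w8')
st()
g=c['color'].astype(int);m=((g[...,0]>150)&(g[...,2]<120)&(g[...,1]<140)).astype(np.uint8)
E
```

```text
time_s: 23.6
tool_pos: [0.5075, 0.2131, 0.0551]
eef_rot: [-0.001, 0.734, 0.679, -0.001]
wrist_force: [-0.3, 0.0, -3.4]
grip_width: 0.0146
gripper_force: 107.7
{'time_s': 23.65, 'tool_pos': [0.5075, 0.2132, 0.0551], 'eef_rot': [-0.0005, 0.7336, 0.6795, -0.0005], 'wrist_force': [0.3407, 0.6199, -3.145], 'grip_width': 0.0146, 'gripper_force': 107.6579, 'joint_pos': [-0.646, 0.7222, 0.3295, 1.8934, -0.395, 0.591, -0.1378]}
```

Free of contact at the corner; now left.

```bash
python3 -m pendant '1 10 0 0 0 0;2 20 0 0 0 0;2 30 0 0 0 0;3 40 0 0 0 0;4 50 0 0 0 0;5 60 0 0 0 0;5 64 0 0 0 0;5 64 0 0 0 0;5 64 0 0 0 0'
```

```text
time_s: 24.55
tool_pos: [0.5133, 0.2764, 0.0553]
eef_rot: [0.0, 0.734, 0.679, -0.0]
wrist_force: [-0.3, -0.0, -3.6]
grip_width: 0.014
gripper_force: 107.7
```

```bash
python3 -m pendant '0 2 0 0 0 0;0 4 0 0 0 0;0 6 0 0 0 0;0 7 0 0 0 0;0 7 0 0 0 0'; python3 -m pendant '0 1 0 0 0 0;0 2 0 0 0 0;0 3 0 0 0 0;0 3 0 0 0 0'
```

```text
time_s: 25.05
tool_pos: [0.5135, 0.2821, 0.0554]
eef_rot: [0.001, 0.734, 0.679, -0.001]
wrist_force: [-1.5, -4.5, -0.8]
grip_width: 0.0144
gripper_force: 108.0
time_s: 25.45
tool_pos: [0.5136, 0.2823, 0.0554]
eef_rot: [0.002, 0.735, 0.679, -0.002]
wrist_force: [0.5, -8.8, 0.3]
grip_width: 0.0145
gripper_force: 108.2
```

```bash
python3 -m pendant '0 -2 0 0 0 0;0 -2 -1 0 0 0;0 -2 -2 0 0 0;0 -2 -2 0 0 0'; python3 -m pendant '0 0 -1 0 0 0;0 0 -1 0 0 0'
```

```text
time_s: 25.85
tool_pos: [0.5134, 0.2819, 0.0546]
eef_rot: [0.001, 0.734, 0.679, -0.001]
wrist_force: [-3.2, -7.8, 7.9]
grip_width: 0.0143
gripper_force: 109.2
time_s: 26.05
tool_pos: [0.5134, 0.282, 0.0546]
eef_rot: [0.001, 0.734, 0.679, -0.001]
wrist_force: [-5.1, -7.8, 13.5]
grip_width: 0.0143
gripper_force: 110.1
```

```bash
python3 -m pendant '0 0 0 0 0 0;0 0 1 0 0 0;0 0 1 0 0 0;0 0 1 0 0 0' 0.5; python3 -m pendant '0 0 20 0 0 0;0 0 60 0 0 0;0 0 110 0 0 0;20 -40 160 0 0 0;40 -90 200 0 0 0;70 -130 220 0 0 0;85 -165 225 0 0 0;85 -165 225 0 0 0;85 -165 225 0 0 0;85 -165 225 0 0 0'; python3 - <<'E'
from h import *
c=snap('wrist','w9');s=snap('scene','sc9');snap('side','sd9');st()
g=c['color'].astype(int);v,u=np.nonzero(g.max(2)<60);k=(v>150)&(v<225)&(u>230)&(u<400)
print(len(u[k]),u[k].min(),u[k].max(),v[k].min(),v[k].max())
a=load('w5')
X=np.array([.6455,.0815,.006])
def fp(c,X):
    p=c['R']@X+c['t'];th=np.arctan2(np.hypot(p[0],p[1]),p[2]);e=p[:2]/np.hypot(p[0],p[1]);return c['fx']*th*e+[c['cx'],c['cy']]
print('foot px pred',fp(c,X),'handle pred',fp(c,np.array([.5134,.282,.086])))
E
```

```text
time_s: 26.45
tool_pos: [0.5133, 0.2862, 0.0533]
eef_rot: [-0.0, 0.733, 0.68, 0.001]
wrist_force: [0.5, 0.1, -0.1]
grip_width: 0.0428
gripper_force: 0.0
time_s: 27.45
tool_pos: [0.5982, 0.1205, 0.2779]
eef_rot: [-0.001, 0.734, 0.679, 0.0]
wrist_force: [-0.5, 1.0, -0.0]
grip_width: 0.0431
gripper_force: 0.0
{'time_s': 27.6, 'tool_pos': [0.5974, 0.1225, 0.2773], 'eef_rot': [-0.0012, 0.7326, 0.6807, -0.0004], 'wrist_force': [-0.7143, 0.19, -0.0904], 'grip_width': 0.0426, 'gripper_force': 0.0, 'joint_pos': [-0.5206, 0.5465, 0.4783, 1.4873, -0.2639, 1.174, -0.0725]}
1468 295 344 172 224
foot px pred [319.44526758 196.01350058] handle pred [188.0565006   39.63855094]
```

```bash
python3 - <<'E'
from h import *
c=load('w9');g=c['color'].astype(int).max(2)
m=np.zeros(g.shape,np.uint8);m[150:226,250:370]=(g[150:226,250:370]<75)
n,l,s,ce=cv2.connectedComponentsWithStats(m);print(s[1:][s[1:,4]>100].tolist())
k=1+np.argmax([r[4] for r in s[1:]]);ct=max(cv2.findContours((l==k).astype(np.uint8),cv2.RETR_EXTERNAL,cv2.CHAIN_APPROX_NONE)[0],key=len)
ap=cv2.approxPolyDP(ct,2.2,True)[:,0];
for p in ap: print(p,w(c,*p,.006,True)[:2].round(4),w(c,*p,.076,True)[:2].round(4))
m=np.zeros(g.shape,np.uint8);m[15:70,160:220]=(g[15:70,160:220]<70)
n,l,s,ce=cv2.connectedComponentsWithStats(m)
for i in range(1,n):
    if s[i,4]>15: print('dark',s[i],ce[i],w(c,*ce[i],.086,True).round(4))
E
```

```text
[[295, 172, 50, 54, 1515]]
[324 172] [0.653  0.1133] [0.6446 0.1269]
[295 190] [0.6137 0.0921] [0.6119 0.1092]
[312 218] [0.6341 0.0517] [0.6288 0.0756]
[324 213] [0.6506 0.0574] [0.6426 0.0804]
[330 223] [0.6584 0.0425] [0.649 0.068]
[335 225] [0.6652 0.039 ] [0.6547 0.0651]
[344 220] [0.6779 0.0452] [0.6652 0.0703]
[337 207] [0.6686 0.0645] [0.6575 0.0863]
[342 200] [0.6757 0.0737] [0.6634 0.094 ]
dark [182  33  20  20 320] [191.5       42.509375] [0.5169 0.2782 0.086 ]
```

```bash
python3 -m pendant '15 -10 -20 0 0 0.14;30 -20 -50 0 0 0.28;45 -30 -80 0 0 0.42;52 -36 -110 0 0 0.555;52 -36 -140 0 0 0.555;52 -36 -140 0 0 0.555;52 -36 -140 0 0 0.555' 0.45; python3 - <<'E'
from h import *
c=snap('wrist','w10');q=manip.state()['eef_rot'];print('tooly deg',np.degrees(2*np.arctan2(q[2],q[1]))-90)
g=c['color'].astype(int).max(2);print([ (r,''.join('#' if x<75 else '.' for x in g[r,200:380:4])) for r in range(150,330,10)])
E
```

```text
time_s: 28.3
tool_pos: [0.6499, 0.0857, 0.1381]
eef_rot: [-0.001, 0.519, 0.855, -0.0]
wrist_force: [-0.3, 0.8, 0.1]
grip_width: 0.047
gripper_force: 0.0
tooly deg 27.493736384588757
[(150, '.............................................'), (160, '.............................................'), (170, '.............................................'), (180, '............##############...................'), (190, '............##############...................'), (200, '............##############...................'), (210, '............##############...................'), (220, '............##############...................'), (230, '#..#.............#######.....................'), (240, '#.####............######.....................'), (250, '####.....#........######.....................'), (260, '#.#...###........................##..........'), (270, '##...####...#....................###...###...'), (280, '#...#####.####...................####...###..'), (290, '##..#####......##................####...#####'), (300, '########...........##............############'), (310, '#######...........####............###########'), (320, '#######..........#####.###........###########')]
```

```bash
python3 -m pendant '0 0 -30 0 0 0;0 0 -60 0 0 0;0 0 -85 0 0 0;0 0 -98 0 0 0;0 0 -100 0 0 0;0 0 -100 0 0 0'; python3 -m pendant '0 0 0 0 0 0;0 0 0 0 0 0;0 0 0 0 0 0;0 0 0 0 0 0;0 0 0 0 0 0' 1 90;  python3 -m pendant '0 0 5 0 0 0;0 0 20 0 0 0;0 0 50 0 0 0;0 0 90 0 0 0;0 0 120 0 0 0;0 0 120 0 0 0'
```

```text
time_s: 28.95
tool_pos: [0.6515, 0.0844, 0.0398]
eef_rot: [0.001, 0.519, 0.855, 0.001]
wrist_force: [0.1, -0.1, 0.1]
grip_width: 0.047
gripper_force: 0.0
time_s: 29.45
tool_pos: [0.6517, 0.0842, 0.04]
eef_rot: [0.001, 0.52, 0.854, 0.001]
wrist_force: [-0.8, 0.4, 6.8]
grip_width: 0.017
gripper_force: 88.5
time_s: 30.05
tool_pos: [0.6535, 0.0838, 0.1642]
eef_rot: [0.004, 0.52, 0.854, 0.003]
wrist_force: [0.5, -0.9, -2.3]
grip_width: 0.0172
gripper_force: 88.3
```

```bash
python3 -m pendant '-8 3 0 0 0 0;-25 10 0 0 0 -0.08;-50 20 0 0 0 -0.18;-80 33 0 0 0 -0.28;-110 45 0 0 0 -0.38;-140 58 0 0 0 -0.48;-170 70 0 0 0 -0.558;-195 80 0 0 0 -0.558;-214 88 0 0 0 -0.558;-224 92 0 0 0 -0.558;-226 93 0 0 0 -0.558;-226 93 -10 0 0 -0.558;-226 93 -40 0 0 -0.558;-226 93 -75 0 0 -0.558;-226 93 -95 0 0 -0.558;-226 93 -100 0 0 -0.558;-226 93 -100 0 0 -0.558;-226 93 -100 0 0 -0.558'; python3 - <<'E'
from h import *
st();q=manip.state()['eef_rot'];print('tooly deg',np.degrees(2*np.arctan2(q[2],q[1]))-90)
E
```

```text
time_s: 31.85
tool_pos: [0.4256, 0.1768, 0.0588]
eef_rot: [0.001, 0.735, 0.678, 0.001]
wrist_force: [-0.0, 0.5, -3.6]
grip_width: 0.0172
gripper_force: 88.0
{'time_s': 31.85, 'tool_pos': [0.4256, 0.1768, 0.0588], 'eef_rot': [0.0006, 0.7351, 0.6779, 0.0008], 'wrist_force': [-0.011, 0.5145, -3.5647], 'grip_width': 0.0172, 'gripper_force': 88.0291, 'joint_pos': [-0.6663, 0.6316, 0.3329, 2.1387, -0.4705, 0.4385, -0.044]}
tooly deg -4.637337796585314
```

```bash
python3 -m pendant '0 0 -4 0 0 0;0 0 -8 0 0 0;0 0 -11 0 0 0;0 0 -11 0 0 0'; python3 -m pendant '0 0 -1 0 0 0;0 0 -2 0 0 0;0 0 -2 0 0 0'
```

```text
time_s: 32.25
tool_pos: [0.4241, 0.1771, 0.0471]
eef_rot: [-0.0, 0.735, 0.678, -0.0]
wrist_force: [-0.4, 0.5, -3.6]
grip_width: 0.0174
gripper_force: 88.0
time_s: 32.55
tool_pos: [0.4245, 0.1772, 0.0459]
eef_rot: [-0.0, 0.735, 0.678, 0.0]
wrist_force: [-0.8, -0.7, 3.9]
grip_width: 0.0168
gripper_force: 89.3
```

Contact felt; release, rise, and check before pressing.

```bash
python3 -m pendant '0 0 0 0 0 0;0 0 0 0 0 0;0 0 0 0 0 0;0 0 0 0 0 0' 0.65; python3 -m pendant '0 0 20 0 0 0;0 0 60 0 0 0;0 0 110 0 0 0;20 0 150 0 0 0;60 -30 170 0 0 0;70 -60 180 0 0 0;70 -60 180 0 0 0;70 -60 180 0 0 0'; python3 - <<'E'
from h import *
c=snap('wrist','w11');g=c['color'].astype(int)
def fp(c,X):
    p=c['R']@np.array(X)+c['t'];h=np.hypot(p[0],p[1]);return c['fx']*np.arctan2(h,p[2])*p[:2]/h+[c['cx'],c['cy']]
p=fp(c,[.42,.1775,.006]);print('spot px',p)
u0,v0=p.astype(int)
m=np.zeros(g.shape[:2],np.uint8);m[max(v0-60,0):v0+70,max(u0-60,0):u0+60]=(g.max(2)<75)[max(v0-60,0):v0+70,max(u0-60,0):u0+60]
n,l,s,ce=cv2.connectedComponentsWithStats(m)
k=1+np.argmax(s[1:,4]);ct=max(cv2.findContours((l==k).astype(np.uint8),cv2.RETR_EXTERNAL,cv2.CHAIN_APPROX_NONE)[0],key=len)
for q in cv2.approxPolyDP(ct,2.2,True)[:,0]: print(q,w(c,*q,.012,True)[:2].round(4),w(c,*q,.082,True)[:2].round(4))
y=(g[...,2]-g[...,0]>60)&(g[...,1]>130)
gr=(g[...,1]>g[...,2]+50)&(g[...,1]>g[...,0]+30);v,u=np.nonzero(gr)
print('green',len(u),u.mean(),v.mean(),w(c,np.median(u),np.median(v),.02,True))
E
```

```text
time_s: 32.95
tool_pos: [0.4244, 0.1771, 0.0453]
eef_rot: [0.0, 0.735, 0.678, 0.0]
wrist_force: [0.1, 0.2, 0.3]
grip_width: 0.0299
gripper_force: 0.0
time_s: 33.75
tool_pos: [0.4942, 0.1162, 0.2253]
eef_rot: [-0.0, 0.736, 0.677, 0.0]
wrist_force: [-0.7, 0.8, -0.3]
grip_width: 0.0296
gripper_force: 0.0
spot px [210.96280112 130.08462168]
[228 109] [0.4427 0.1987] [0.4538 0.1968]
[187 111] [0.3963 0.2024] [0.4166 0.1998]
[190 156] [0.3936 0.1515] [0.4144 0.1589]
[229 151] [0.439  0.1523] [0.4508 0.1596]
green 37 187.0 0.8378378378378378 [0.40825349 0.32791032 0.02      ]
```

```bash
python3 -m pendant '0 40 0 0 0 0;-20 85 0 0 0 0;-40 130 0 0 0 0;-60 175 0 0 0 0;-82 215 0 0 0 0;-82 221 -20 0 0 0;-82 221 -60 0 0 0;-82 221 -105 0 0 0;-82 221 -145 0 0 0;-82 221 -170 0 0 0;-82 221 -175 0 0 0;-82 221 -175 0 0 0' 1 40; python3 -m pendant '0 0 -4 0 0 0;0 0 -8 0 0 0;0 0 -12 0 0 0;0 0 -12 0 0 0'
```

```text
time_s: 35.0
tool_pos: [0.411, 0.3384, 0.0495]
eef_rot: [-0.0, 0.734, 0.679, -0.001]
wrist_force: [0.3, -0.2, 0.2]
grip_width: -0.0
gripper_force: 0.0
time_s: 35.4
tool_pos: [0.4122, 0.3381, 0.0384]
eef_rot: [-0.0, 0.735, 0.678, 0.0]
wrist_force: [-1.2, -0.3, -1.1]
grip_width: 0.0005
gripper_force: 0.0
```

```bash
python3 -m pendant '0 0 -3 0 0 0;0 0 -6 0 0 0;0 0 -8 0 0 0;0 0 -8 0 0 0'; python3 -m pendant '0 0 -3 0 0 0;0 0 -5 0 0 0;0 0 -5 0 0 0'
```

```text
time_s: 35.8
tool_pos: [0.4121, 0.3379, 0.03]
eef_rot: [-0.0, 0.735, 0.678, -0.0]
wrist_force: [-0.0, 0.3, -0.0]
grip_width: 0.0
gripper_force: 0.0
time_s: 36.1
tool_pos: [0.4126, 0.3382, 0.0254]
eef_rot: [-0.0, 0.735, 0.678, 0.0]
wrist_force: [1.0, 0.2, 4.3]
grip_width: -0.0002
gripper_force: 1.5
```

```bash
python3 -m pendant '0 0 -2 0 0 0;0 0 -4 0 0 0;0 0 -5 0 0 0;0 0 -5 0 0 0'; python3 -m pendant '0 0 -1 0 0 0;0 0 -2 0 0 0;0 0 -3 0 0 0;0 0 -3 0 0 0;0 0 -3 0 0 0'
```

```text
time_s: 36.5
tool_pos: [0.4126, 0.3382, 0.0219]
eef_rot: [-0.0, 0.735, 0.678, 0.001]
wrist_force: [-1.8, -1.8, 14.5]
grip_width: 0.0004
gripper_force: 7.5
time_s: 37.0
tool_pos: [0.4127, 0.3383, 0.0216]
eef_rot: [-0.001, 0.735, 0.678, 0.001]
wrist_force: [-6.6, -4.3, 34.2]
grip_width: -0.0002
gripper_force: 17.1
```

Bottomed out under rising force. I'll retreat and do a last check by measurement.

```bash
python3 -m pendant '0 0 10 0 0 0;0 0 40 0 0 0;0 0 90 0 0 0;0 0 140 0 0 0;40 -40 180 0 0 0;80 -80 200 0 0 0;100 -110 210 0 0 0;100 -120 210 0 0 0;100 -120 210 0 0 0;100 -120 210 0 0 0'; python3 - <<'E'
from h import *
c=snap('wrist','w12');g=c['color'].astype(int);st()
def fp(X):
    p=c['R']@np.array(X)+c['t'];h=np.hypot(p[0],p[1]);return c['fx']*np.arctan2(h,p[2])*p[:2]/h+[c['cx'],c['cy']]
print('cam',(-c['R'].T@c['t']).round(3))
for n,X in dict(handle=[.5135,.2822,.086],blk=[.42,.1775,.012],ad_a=[.5135+.0041,.2822+.042,.025],ad_b=[.5135-.005,.2822-.052,.025]).items(): print(n,fp(X).round(1))
for n,X,R,zz in (('handle',[.5135,.2822,.086],28,.086),('block',[.42,.1775,.012],50,.012)):
    u,v=fp(X).astype(int);m=np.zeros(g.shape[:2],np.uint8);sl=np.s_[max(v-R,0):v+R,max(u-R,0):u+R];m[sl]=(g.max(2)<70)[sl]
    k,l,s,ce=cv2.connectedComponentsWithStats(m);i=1+np.argmax(s[1:,4]);print(n,s[i])
    ct=cv2.findContours((l==i).astype(np.uint8),cv2.RETR_EXTERNAL,cv2.CHAIN_APPROX_NONE)[0]
    for q in cv2.approxPolyDP(max(ct,key=len),2,True)[:,0]: print(q,w(c,*q,zz,True)[:2].round(4))
E
```

```text
time_s: 38.0
tool_pos: [0.5116, 0.2182, 0.2266]
eef_rot: [-0.001, 0.735, 0.678, -0.0]
wrist_force: [0.1, 1.2, -0.2]
grip_width: -0.0
gripper_force: 0.0
{'time_s': 38.05, 'tool_pos': [0.511, 0.2195, 0.2262], 'eef_rot': [-0.0012, 0.7342, 0.6789, -0.0007], 'wrist_force': [-0.0493, 0.4009, 0.0099], 'grip_width': 0.0001, 'gripper_force': 0.0, 'joint_pos': [-0.7807, 0.5156, 0.5229, 1.7167, -0.3004, 0.9921, -0.2257]}
cam [0.517 0.291 0.369]
handle [278.2 123.2]
blk [207.1 218.7]
ad_a [279.3  81.5]
ad_b [278.  170.1]
handle [269 115  17  16 260]
[270 115] [0.5071 0.2899]
[269 130] [0.5051 0.2769]
[284 130] [0.518  0.2759]
[284 115] [0.5191 0.2889]
block [ 185  199   41   61 1925]
[185 199] [0.3967 0.2037]
[190 258] [0.3895 0.1278]
[205 259] [0.4088 0.1255]
[214 239] [0.4245 0.1513]
[219 235] [0.4314 0.1561]
[220 228] [0.4339 0.1648]
[222 227] [0.4365 0.1659]
[222 231] [0.4358 0.1609]
[225 232] [0.4393 0.1594]
[224 199] [0.4435 0.1997]
```

```bash
python3 -c "
from rig import manip
print(manip.close_job())"
```

```text
the job is handed in; nothing more can be done
None
```

I've handed the job in, but it returned no verdict. By my measurements both adapters (only two were present) went into the tray, the tray is home against the end wall, the block is about 2 mm from its mark, and the button was pressed to its stop and let go.

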